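# Pack out a slide box in its clamping cradle and hold the clamp shut

## Robot

A 6-joint arm with a two-finger parallel gripper is mounted at the origin on a cart in front of the work surface, level with it; the furniture and walls round the work are solid. World frame = base frame: x ahead of the robot, y to its left, z up, the work surface at z = 0. Lengths are in m, angles in rad, forces in N, time in s.
With the tool pointing down it reaches from about 0.375 to 0.9 m from the base axis. Payload 3.1 kg.
Tool frame: the origin (TCP) lies at the centre of the arm's flange, where the gripper is bolted on; the fingertips stand robot.tip_extent ahead of it and the grasp point (between the pads) lies 164 mm ahead of it (robot.tip_extent is the distance from the TCP to the fingertips, in m); z points along the fingers, y is the line along which they close (so a half turn about z gives the same grasp; the last joint's range is limited). The gripper opens to 87 mm and grips with 3 to 60 N. Pads are 19 mm wide; open, the fingers measure 117 mm over their backs; the gripper's body (75 mm by 190 mm) begins 51 mm behind the grasp point.
Start: joints at [-1.466, 0.527, 1.433, -0, 1.181, -0.178], TCP at [0.175, -0.6, 0.405] pointing down, gripper open.
Joint ranges: [-3.08, 3.08], [-0.75, 2.2], [0.22, 2.44], [-1.43, 4.57], [0, 2.65], [-2.85, 2.85]. Speed limits (rad/s): [2.79, 2.79, 3.14, 3.14, 3.14, 3.14].

## Interface

Orientations are given as a unit quaternion [x, y, z, w].
In Python, from rig import get_obs, camera, hand_in, cut_out, robot gives the robot as it stands.
- The arm moves only by the tool step_arm, never from a script. Its argument "rows" is a list of rows, each a list of 6 numbers: the shift along the world's x, y, z in m, then the turn, a rotation vector about the world's x, y, z in degrees. A call has 1 to 12 rows; each row shifts and turns the commanded pose from where the row before left it; what a row does not reach is not made up. A row lasts 1/8 s, in which the tool goes at most 62.5 mm and 10.7 degrees, less where a joint would pass 70% of its speed; a pose out of reach is approached as far as the arm can. A call is refused whole if a number of a shift passes 0.0625 or a number of a turn 10.7, either way. A call with a gripper value outside its range is refused whole. "jaw" is the finger opening in m, from 0 to 0.087, set as the call begins (left out, the last holds). The fingers move at their own pace and stop on an object; "squeeze" is the grip in N (left out, the last holds). Time passes only in rows, so rows that do not move let the fingers close. It gives the time, the measured TCP pose, the force, the opening and the grip force at its end, in the units of the state.
- get_obs(): the state, without advancing time (a new reading comes with each control period).
- camera(name): name is "side" or "top" or "wrist"; returns a dict with "pixels" (400x640x3 uint8, blue, green, red), "depth" (400x640 float32, m along the optical axis (not along the pixel's ray), 0 where there is no reading), "fov_y" (degrees; the focal length in pixels is half the picture's height over the tangent of half this angle, whatever the lens; pixels are square), "cx", "cy" (the principal point, pixels), "extrinsics" (4x4, takes a point from camera to world coordinates); the wrist camera has in their place "mount" (4x4, takes a point from camera to tool coordinates, whose origin is the TCP and whose axes are the flange's). Camera axes: x right, y up, looking along -z (the intrinsics and any distortion apply to the point x, -y, -z); pixel columns grow to the right and rows downward; lengths in m; the calibration is good to about 2 mm. A picture is of the moment at which its call begins: read the wrist's pose just before it.
- hand_in(): hands the job in; it is judged then, once.
Trained networks look in the newest picture that a camera, given by its name, has taken for a name from the list of things; names that differ only in an ending like _2 or _b are one class to them, and where a whole thing is asked for, a point or a joint stands for the part that bears it (a point fixed in the world has none). Each returns a list of dicts, best first, with "confidence" (0 to 1); they miss things now and then, are a little off and sometimes report something else, mostly with a low value. They report only what shows in the picture. A call takes as long as a camera call. They do not tell look-alikes from the thing itself.
- cut_out(label, camera): "region" (400x640 bool, what is visible of it) and "extent" ([centre column, centre row, width, height] in pixels, round what is visible of it).
The state is a dict: "time": time; "q": joint angles; "joint_velocities": joint speeds; "joint_torque": joint torques, N m; "position": TCP position; "tool_rot": TCP orientation; "ft_force": force on the tool from outside, world axes, zero at the start; "moment": the same for the moment, N m; "grip_width": finger opening in m; "grip_force": force on a finger pad.
Only numpy, scipy, OpenCV 4.12 (cv2) and the standard library are available. Lean on these libraries where they do the work, as an engineer would, in place of code of your own. Each camera call takes 0.05 s, during which the arm holds its last target. There are 200 camera calls.

## Task

Clamp the green slide box in the cradle. The red sprung jaw does not reach the box, so stand blue spacer blocks upright in the gap between box and jaw, one after another, until pushing the jaw in squeezes spacers and box tight against the end stop; keep spare spacers well clear of the cradle and leave the petri dish, beaker and timer alone. Finish while still holding the jaw pushed firmly in against the stack, touching nothing but the jaw: if you let go, its spring opens it again.

Things in the scene. Friction and masses are not known exactly. Their poses are not given: they have to be found in the camera images.
- cradle: grey clamping cradle fixed to the worktop: base plate 150 x 112 mm, 6 mm thick, low aluminium side rails up to 16 mm high (inner faces 94 mm apart). Origin at the centre of its underside (worktop level); local +x runs along it from the red jaw to the end stop, z up. The bed on which the box and spacers stand is 6 mm above the origin.
- jaw (a joint): sliding red jaw of the cradle, in m: 0 = open, grows as pushed toward the end stop (cradle +x), 0.032 = end of travel. A spring resists (2.5 N at 0, 5 N at the end) and reopens it when let go. Jaw 14 mm thick, 60 mm wide, top 36 mm above the worktop; clamping face at cradle x = -0.051 + joint value, square to x. With too few spacers it runs to 0.032 and squeezes nothing.
- jaw_push (a point): middle of the black rubber pad on the jaw's outer face (away from the end stop), 22 mm above the worktop; push here along cradle +x. Moves with the jaw; it lies 14 mm behind the clamping face.
- end_stop: aluminium end stop, 20 x 90 x 30 mm (cradle x, y, z) with two black screws on top, fixed on the cradle bed at a place along cradle x that differs from start to start. Origin at the centre of its underside, on the bed; its face toward the jaw lies 10 mm from the origin in -x.
- slide_box: green slide box, loose, 32 x 85 x 24 mm (cradle x, y, z), lying on the cradle bed with one long side against the end stop. Origin at the centre of its underside; its face toward the jaw lies 16 mm from the origin. The gap to the open jaw is 35 to 74 mm; the jaw closes only 32 mm of it, so one to three spacers are needed.
- spacer_1: blue spacer block, one of four alike, 50 to 100 g, standing upright on the worktop at the start: block 16 mm thick (own x) x 60 mm wide (y) x 30 mm high; on top a white gripping rib 10 mm thick (x), 30 mm long (y), 30 to 56 mm above the underside. Origin at the centre of its underside. Grip the rib by its two ends, from above: the fingers stay above the block and its neighbours.
- spacer_2: blue spacer block, one of four alike, 50 to 100 g, standing upright on the worktop at the start: block 16 mm thick (own x) x 60 mm wide (y) x 30 mm high; on top a white gripping rib 10 mm thick (x), 30 mm long (y), 30 to 56 mm above the underside. Origin at the centre of its underside. Grip the rib by its two ends, from above: the fingers stay above the block and its neighbours.
- spacer_3: blue spacer block, one of four alike, 50 to 100 g, standing upright on the worktop at the start: block 16 mm thick (own x) x 60 mm wide (y) x 30 mm high; on top a white gripping rib 10 mm thick (x), 30 mm long (y), 30 to 56 mm above the underside. Origin at the centre of its underside. Grip the rib by its two ends, from above: the fingers stay above the block and its neighbours.
- spacer_4: blue spacer block, one of four alike, 50 to 100 g, standing upright on the worktop at the start: block 16 mm thick (own x) x 60 mm wide (y) x 30 mm high; on top a white gripping rib 10 mm thick (x), 30 mm long (y), 30 to 56 mm above the underside. Origin at the centre of its underside. Grip the rib by its two ends, from above: the fingers stay above the block and its neighbours.
- petri_0: bystander: petri dish, 74 mm across, 16 mm high, origin under its centre
- beaker: bystander: clear beaker, 55 mm across, 66 mm high, origin under its centre
- timer: bystander: white bench timer, 62 x 66 x 20 mm, origin under its centre
Mind the look-alikes: they are no part of the job. Leave any orange or turquoise look-alike of the spacer_3 alone.

How it is judged:
On the way:
1. a spacer stands upright on the cradle bed in the gap, let go (((x of spacer_1 in the frame of cradle between -0.055 and 0.045 m and y of spacer_1 in the frame of cradle between -0.025 and 0.025 m and z of spacer_1 in the frame of cradle below 0.01 m and angle between spacer_1's own z axis and vertical below 0.15 rad and contact force between the fingers and spacer_1 below 0.1 N) or (x of spacer_2 in the frame of cradle between -0.055 and 0.045 m and y of spacer_2 in the frame of cradle between -0.025 and 0.025 m and z of spacer_2 in the frame of cradle below 0.01 m and angle between spacer_2's own z axis and vertical below 0.15 rad and contact force between the fingers and spacer_2 below 0.1 N) or (x of spacer_3 in the frame of cradle between -0.055 and 0.045 m and y of spacer_3 in the frame of cradle between -0.025 and 0.025 m and z of spacer_3 in the frame of cradle below 0.01 m and angle between spacer_3's own z axis and vertical below 0.15 rad and contact force between the fingers and spacer_3 below 0.1 N) or (x of spacer_4 in the frame of cradle between -0.055 and 0.045 m and y of spacer_4 in the frame of cradle between -0.025 and 0.025 m and z of spacer_4 in the frame of cradle below 0.01 m and angle between spacer_4's own z axis and vertical below 0.15 rad and contact force between the fingers and spacer_4 below 0.1 N))), for 0.2 s.
At the end, for the whole second after the job is handed in: Robot pushes the jaw over 3 N; jaw on a spacer and box on end stop over 2 N each; box flat on the bed; each spacer upright (0.15 rad) on the bed between jaw and stop, within 25 mm of the middle line, or over 100 mm from the cradle centre; robot touches no spacer or box (contact force between any of the fingers, the arm and jaw above 3 N and ((contact force between jaw and spacer_1 above 2 N and x of spacer_1 in the frame of cradle between -0.055 and 0.045 m and y of spacer_1 in the frame of cradle between -0.025 and 0.025 m and z of spacer_1 in the frame of cradle below 0.01 m and angle between spacer_1's own z axis and vertical below 0.15 rad) or (contact force between jaw and spacer_2 above 2 N and x of spacer_2 in the frame of cradle between -0.055 and 0.045 m and y of spacer_2 in the frame of cradle between -0.025 and 0.025 m and z of spacer_2 in the frame of cradle below 0.01 m and angle between spacer_2's own z axis and vertical below 0.15 rad) or (contact force between jaw and spacer_3 above 2 N and x of spacer_3 in the frame of cradle between -0.055 and 0.045 m and y of spacer_3 in the frame of cradle between -0.025 and 0.025 m and z of spacer_3 in the frame of cradle below 0.01 m and angle between spacer_3's own z axis and vertical below 0.15 rad) or (contact force between jaw and spacer_4 above 2 N and x of spacer_4 in the frame of cradle between -0.055 and 0.045 m and y of spacer_4 in the frame of cradle between -0.025 and 0.025 m and z of spacer_4 in the frame of cradle below 0.01 m and angle between spacer_4's own z axis and vertical below 0.15 rad)) and contact force between slide_box and end_stop above 2 N and angle between slide_box's own z axis and vertical below 0.1 rad and z of slide_box in the frame of cradle below 0.01 m and linear speed of slide_box below 0.02 m/s and (horizontal distance between spacer_1 and cradle above 0.1 m or (x of spacer_1 in the frame of cradle between -0.055 and 0.045 m and y of spacer_1 in the frame of cradle between -0.025 and 0.025 m and z of spacer_1 in the frame of cradle below 0.01 m and angle between spacer_1's own z axis and vertical below 0.15 rad)) and contact force between each of the arm, the fingers and spacer_1 below 0.3 N and (horizontal distance between spacer_2 and cradle above 0.1 m or (x of spacer_2 in the frame of cradle between -0.055 and 0.045 m and y of spacer_2 in the frame of cradle between -0.025 and 0.025 m and z of spacer_2 in the frame of cradle below 0.01 m and angle between spacer_2's own z axis and vertical below 0.15 rad)) and contact force between each of the arm, the fingers and spacer_2 below 0.3 N and (horizontal distance between spacer_3 and cradle above 0.1 m or (x of spacer_3 in the frame of cradle between -0.055 and 0.045 m and y of spacer_3 in the frame of cradle between -0.025 and 0.025 m and z of spacer_3 in the frame of cradle below 0.01 m and angle between spacer_3's own z axis and vertical below 0.15 rad)) and contact force between each of the arm, the fingers and spacer_3 below 0.3 N and (horizontal distance between spacer_4 and cradle above 0.1 m or (x of spacer_4 in the frame of cradle between -0.055 and 0.045 m and y of spacer_4 in the frame of cradle between -0.025 and 0.025 m and z of spacer_4 in the frame of cradle below 0.01 m and angle between spacer_4's own z axis and vertical below 0.15 rad)) and contact force between each of the arm, the fingers and spacer_4 below 0.3 N and contact force between each of the arm, the fingers and slide_box below 0.3 N); the arm keeps its last pose, push and grip.
It fails at once if the petri dish is moved by more than 30 mm (distance of petri_0 from where it was at the start of the episode above 0.03 m).
It fails at once if the beaker is moved by more than 30 mm (distance of beaker from where it was at the start of the episode above 0.03 m).
It fails at once if the timer is moved by more than 30 mm (distance of timer from where it was at the start of the episode above 0.03 m).
It also fails if it takes over 72 s, if anything falls off the work surface, if the arm or the gripper's body presses on something with over 40 N, if the wrist force passes 120 N, or if a joint passes its speed limit or range.

## Working session

There is one attempt and no reset: what is moved stays moved. The work goes in short steps, Python scripts to look and compute and a tool call to move; the robot and the scene stay as the last step left them, time stands still between calls to the robot, and variables do not carry over. Pictures are saved under pics/ and viewed, at most 10 in all, crops included, and the job is handed in when it is done.

Besides the shell and the picture viewer there is one more tool, called after "Request:" as a command line: name --pt "numbers of a row" for each row, then --argument value for the rest. step_arm: Moves the arm, as the interface text tells. Its arguments: {"type":"object","properties":{"rows":{"type":"array"},"jaw":{"type":"number"},"squeeze":{"type":"number"}},"required":["rows"]}

```bash
mkdir -p pics; cat > h.py <<'E'
import numpy as np,cv2
from rig import get_obs,camera,hand_in,cut_out,robot
from scipy.spatial.transform import Rotation as R
def cloud(c,T=None):
    d=c["depth"];h,w=d.shape;f=h/2/np.tan(np.radians(c["fov_y"])/2)
    v,u=np.mgrid[:h,:w]
    P=np.stack([(u-c["cx"])/f*d,-(v-c["cy"])/f*d,-d],-1)
    E=c.get("extrinsics") if T is None else T
    E=np.array(E)
    return P@E[:3,:3].T+E[:3,3]
E
python3 - <<'E'
from h import *
print(robot, getattr(robot,'tip_extent',None))
ims=[]
for n in("top","side"):
    c=camera(n);P=cloud(c);ims.append(c["pixels"]);print(n,[k for k in c],c["fov_y"],np.round(c["extrinsics"],2).tolist())
    cv2.imwrite(f"pics/{n}0.png",c["pixels"])
    for l in("spacer_1","cradle","end_stop","slide_box","jaw","petri_0","beaker","timer"):
        for r in cut_out(l,n):
            m=r["region"]&(c["depth"]>0);p=P[m]
            if len(p)<5: continue
            hsv=cv2.cvtColor(c["pixels"],cv2.COLOR_BGR2HSV)[m]
            print(l,round(r["confidence"],2),np.round(r["extent"]).astype(int),np.round(np.median(p,0),3),np.round(np.percentile(p,2,0),3),np.round(np.percentile(p,98,0),3),np.median(hsv,0))
E
```

```text
<Robot object at 0x7fd236b5be00> 0.1822
top ['pixels', 'depth', 'fov_y', 'cx', 'cy', 'extrinsics'] 52.88111528503308 [[0.02, 0.99, -0.12, 0.37], [-1.0, 0.02, -0.0, 0.08], [0.0, 0.12, 0.99, 1.35], [0.0, 0.0, 0.0, 1.0]]
spacer_1 0.62 [239 211   6  20] [0.466 0.342 0.031] [0.439 0.337 0.005] [0.494 0.354 0.058] [110.   80.5 154. ]
spacer_1 0.45 [271 183   6  19] [0.558 0.235 0.032] [0.533 0.227 0.007] [0.587 0.247 0.06 ] [111.   78.5 150.5]
spacer_1 0.4 [273 214  13  19] [0.467 0.232 0.031] [ 0.443  0.215 -0.003] [0.494 0.252 0.059] [111.  50. 157.]
spacer_1 0.33 [344 203   4  17] [ 0.492 -0.007  0.035] [ 0.461 -0.014  0.013] [ 0.523 -0.     0.041] [  1. 155. 167.]
cradle 0.61 [466 171  29  21] [ 0.613 -0.413  0.029] [ 0.585 -0.432 -0.002] [ 0.638 -0.379  0.068] [ 19.  21. 129.]
end_stop 0.66 [319 207   7  27] [0.486 0.081 0.037] [0.44  0.071 0.03 ] [0.529 0.092 0.046] [ 30.   5. 168.]
end_stop 0.37 [347 208   7  24] [ 0.487 -0.007  0.034] [ 0.456 -0.014  0.011] [ 0.523 -0.     0.041] [  1.  145.5 163.5]
slide_box 0.68 [326 208  10  25] [0.483 0.055 0.03 ] [0.446 0.038 0.024] [0.52
[... 1421 characters left out ...]
056] [ 11.  133.  143.5]
spacer_1 0.75 [336 238  20  20] [0.56  0.246 0.026] [0.534 0.234 0.   ] [0.59  0.254 0.055] [111.   92.5 143. ]
spacer_1 0.61 [364 232  21  19] [0.472 0.239 0.025] [0.451 0.227 0.003] [0.496 0.255 0.053] [112.  104.  135.5]
cradle 0.83 [334 207  48  32] [0.493 0.075 0.007] [ 0.431 -0.022 -0.002] [0.541 0.13  0.034] [101.   27.  161.5]
end_stop 0.63 [335 211  24  18] [0.49  0.092 0.026] [0.443 0.077 0.006] [0.53  0.099 0.04 ] [ 98.  18. 131.]
jaw 0.69 [324 198  19   9] [ 0.489 -0.     0.024] [ 0.457 -0.013  0.007] [0.518 0.007 0.036] [ 99.  18. 128.]
petri_0 0.45 [282 159  16  14] [ 0.496 -0.4    0.013] [ 0.461 -0.448 -0.001] [ 0.527 -0.373  0.019] [ 45.    7.5 190.5]
```

```bash
python3 - <<'E'
from h import *
a=cv2.imread("pics/top0.png")[150:270,200:380];b=cv2.imread("pics/side0.png")[180:280,270:430]
a=cv2.resize(a,(800,533),interpolation=2)
cv2.imwrite("pics/a.png",a);cv2.imwrite("pics/b.png",cv2.resize(b,(800,500),interpolation=2))
E
```

```text
(no output)
```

View pics/a.png

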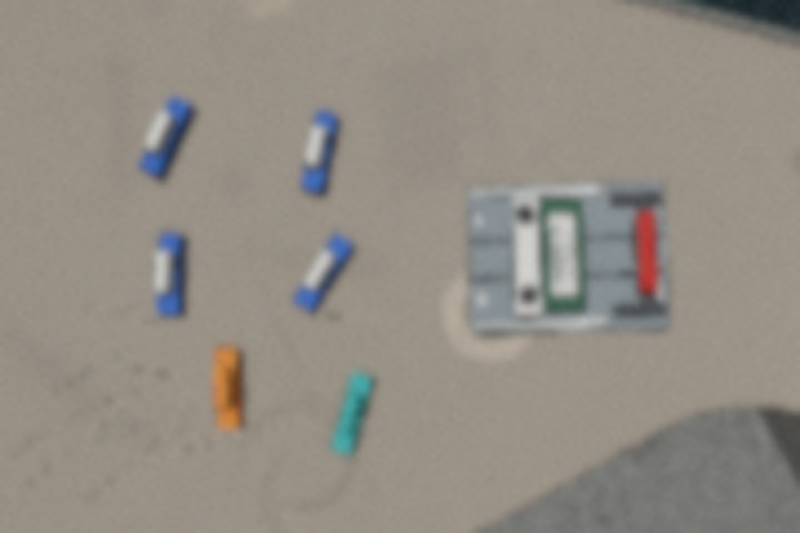

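View pics/b.png

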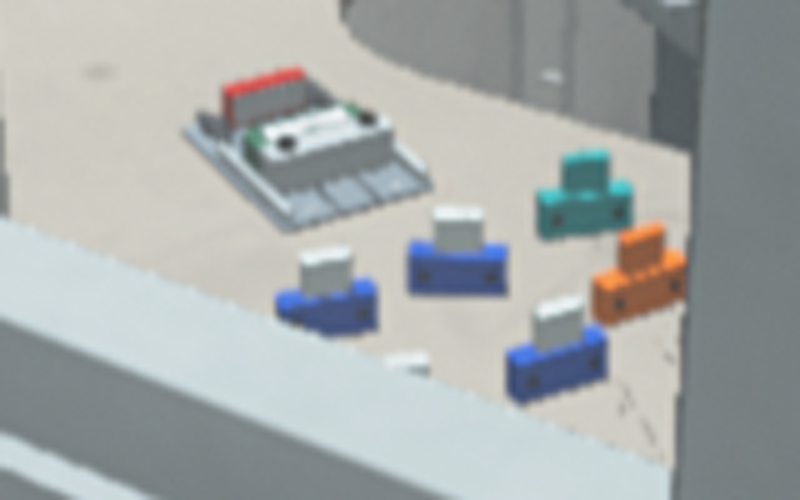

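```bash
python3 - <<'E'
from h import *
o=get_obs();print({k:np.round(v,3).tolist() for k,v in o.items()})
print(np.round(R.from_quat(o["tool_rot"]).as_matrix(),3).tolist())
c=camera("wrist");print(np.round(c["mount"],3).tolist(),c["fov_y"],c["cx"],c["cy"])
E
```

```text
{'time': 0.9, 'q': [-1.466, 0.527, 1.433, -0.0, 1.181, -0.179], 'joint_velocities': [-0.0, 0.001, -0.0, -0.001, -0.001, -0.001], 'joint_torque': [0.001, -44.0, -17.699, 0.063, 0.05, -0.0], 'position': [0.175, -0.6, 0.405], 'tool_rot': [0.99, 0.141, -0.0, 0.0], 'ft_force': [-0.032, -0.5, -0.635], 'moment': [-0.016, 0.011, 0.019], 'grip_force': 0.0, 'grip_width': 0.087}
[[0.96, 0.28, -0.0], [0.28, -0.96, -0.0], [-0.0, 0.0, -1.0]]
[[0.001, 0.97, 0.244, 0.067], [1.0, -0.001, -0.0, 0.0], [-0.0, 0.244, -0.97, 0.021], [0.0, 0.0, 0.0, 1.0]] 63.859779214177166 323.86824586968 200.20313604277155
```

Request:
step_arm --pt "0.04 0.045 0 0 0 10" --pt "0.04 0.045 0 0 0 10" --pt "0.04 0.045 0 0 0 10" --pt "0.04 0.045 0 0 0 10" --pt "0.04 0.045 0 0 0 10" --pt "0.04 0.045 0 0 0 10" --pt "0.012 0.058 0 0 0 10" --pt "0.012 0.058 0 0 0 3.8" --pt "0.012 0.058 0 0 0 0" --pt "0.012 0.058 0 0 0 0" --pt "0.012 0.058 0 0 0 0" --pt "0.012 0.058 0 0 0 0" --jaw 0.06 --squeeze 20

```text
time: 2.45
position: [0.4873, 0.0199, 0.4051]
tool_rot: [0.707, 0.707, 0.0, 0.001]
ft_force: [0.4, 0.4, -0.3]
grip_width: 0.0599
grip_force: 0.0
```

Request:
step_arm --pt "0 0.051 0 0 0 0" --pt "0 0.051 0 0 0 0" --pt "0 0 0 0 0 0" --pt "0 0 0 0 0 0" --pt "0 0 0 0 0 0"

```text
time: 3.08
position: [0.4872, 0.1189, 0.4048]
tool_rot: [0.707, 0.707, -0.0, 0.0]
ft_force: [0.1, 0.2, 0.7]
grip_width: 0.06
grip_force: 0.0
```

```bash
python3 - <<'E'
from h import *
o=get_obs();c=camera("wrist")
T=np.eye(4);T[:3,:3]=R.from_quat(o["tool_rot"]).as_matrix();T[:3,3]=o["position"];T=T@np.array(c["mount"])
P=cloud(c,T);cv2.imwrite("pics/w0.png",c["pixels"]);np.save("w0.npy",P)
print(o["position"],np.round(R.from_quat(o["tool_rot"]).as_matrix(),3).tolist())
hsv=cv2.cvtColor(c["pixels"],cv2.COLOR_BGR2HSV)
def rect(n,m):
    p=P[m];p=p[p[:,2]>0]
    if len(p)<20: return
    r=cv2.minAreaRect((p[:,:2]*1000).astype(np.float32));print(n,len(p),np.round(np.array(r[0])/1000,4),np.round(r[1],1),round(r[2],1),"med",np.round(np.median(p,0),4))
    return r
for l in("spacer_1","cradle","end_stop","slide_box","jaw"):
    for r in cut_out(l,"wrist"):
        if r["confidence"]<.3: continue
        m=r["region"]&(c["depth"]>0);z=P[...,2]
        print(l,round(r["confidence"],2),np.round(r["extent"]).astype(int),np.median(hsv[m],0))
        if l=="spacer_1": rect(" rib",m&(z>.05)); rect(" blk",m&(z>.026)&(z<.034))
        else: rect(" all",cv2.erode(m.astype(np.uint8),np.ones((2,2)))>0); rect(" top",m&(z>np.percentile(z[m],90)-.004))
E
```

```text
[0.48723872 0.11885787 0.40478398] [[0.001, 1.0, 0.0], [1.0, -0.001, -0.0], [-0.0, 0.0, -1.0]]
spacer_1 0.85 [223   9  69  19] [ 12. 176. 137.]
 blk 475 [0.3856 0.2945] [ 9.8 59.8] 89.9 med [0.3839 0.2943 0.0291]
spacer_1 0.79 [217  98  66  31] [ 90. 123. 213.]
 rib 333 [0.369  0.2076] [ 9.9 30. ] 76.0 med [0.3693 0.2079 0.0548]
 blk 473 [0.3688 0.2077] [15.8 59.9] 75.7 med [0.3825 0.2058 0.029 ]
spacer_1 0.56 [395  69  64  31] [107. 113. 229.]
 rib 370 [0.5625 0.2377] [10.3 30.2] 80.7 med [0.562  0.2373 0.0551]
 blk 567 [0.5627 0.2377] [16.2 60.2] 81.0 med [0.5529 0.2354 0.0293]
spacer_1 0.55 [311  74  54  46] [106. 126. 244.]
 rib 344 [0.472  0.2321] [10.1 29.7] 59.4 med [0.4714 0.2317 0.0551]
 blk 534 [0.4718 0.2322] [16.1 60. ] 59.4 med [0.4752 0.2268 0.0291]
cradle 0.71 [322 231  93 121] [100.  17. 110.]
 all 3715 [0.4885 0.0501] [111.2 148.7] 3.0 med [0.4865 0.0995 0.0057]
 top 1165 [0.4875 0.0651] [106.2 172.8] 3.2 med [0.4853 0.0516 0.0156]
end_stop 0.61 [325 212  80  24] [ 90.   6. 129.]
 all 1628 [0.487  0.0806] [88.1 22. ] 2.8 med [0.4866 0.0846 0.0352]
 top 266 [0.4888 0.0811] [78.8 14.3] 2.5 med [0.4702 0.0817 0.0411]
slide_box 0.62 [324 234  75  26] [ 74.  18. 195.]
 all 1612 [0.4891 0.0487] [82.5 40.1] 3.4 med [0.4877 0.0539 0.0294]
 top 1710 [0.4881 0.0549] [83.7 32.3] 3.0 med [0.4877 0.0549 0.0293]
jaw 0.6 [328 285  51   9] [  1. 183. 238.]
 all 288 [ 0.4919 -0.01  ] [56.8 10.4] 1.0 med [ 0.4871 -0.0095  0.0347]
 top 353 [ 0.4912 -0.0085] [58.1 12.4] 2.6 med [ 0.4877 -0.0085  0.0347]
```

View pics/w0.png

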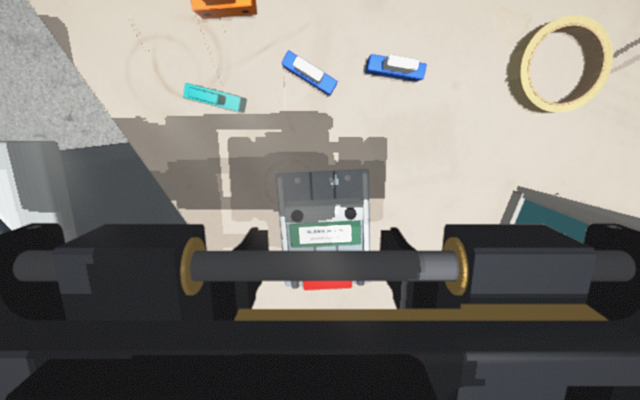

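Request:
step_arm --pt "0.025 0.04 -0.02 0 0 -3" --pt "0.025 0.04 -0.02 0 0 -3" --pt "0.0255 0.039 -0.02 0 0 -3" --pt "0 0 -0.033 0 0 0" --pt "0 0 -0.033 0 0 0" --pt "0 0 -0.023 0 0 0" --pt "0 0 0 0 0 0" --pt "0 0 0 0 0 0" --pt "0 0 0 0 0 0"

```text
time: 4.5
position: [0.5631, 0.2391, 0.2572]
tool_rot: [0.76, 0.65, 0.001, 0.001]
ft_force: [-1.1, 0.1, -0.3]
grip_width: 0.0601
grip_force: 0.0
```

```bash
python3 - <<'E'
from h import *
o=get_obs();c=camera("wrist");print(o["position"],np.degrees(R.from_quat(o["tool_rot"]).as_rotvec()))
cv2.imwrite("pics/w1.png",c["pixels"])
E
```

```text
[0.56308449 0.23906457 0.2571632 ] [136.767157   116.91334236   0.21817138]
```

View pics/w1.png

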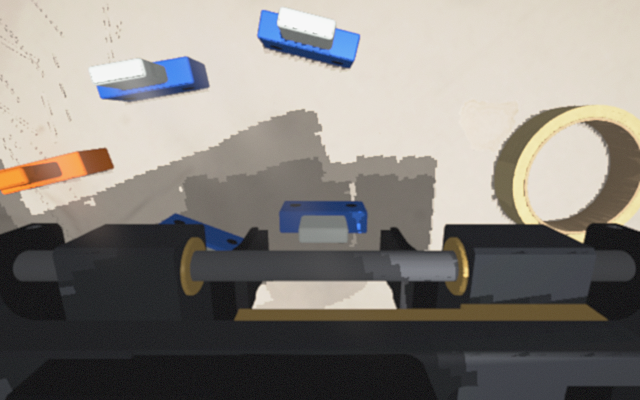

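The chosen blue spacer, with its white rib at (325,230), is centred between the fingers and square to them. The orange look-alike is off to the side at (50,170). I'll descend and grip.

Request:
step_arm --pt "0 -0.001 -0.02 0 0 0" --pt "0 0 -0.015 0 0 0" --pt "0 0 -0.006 0 0 0" --pt "0 0 0 0 0 0" --pt "0 0 0 0 0 0"

```text
time: 5.18
position: [0.5628, 0.2381, 0.2152]
tool_rot: [0.76, 0.65, 0.0, 0.0]
ft_force: [-0.6, 0.9, 0.2]
grip_width: 0.0601
grip_force: 0.0
```

Request:
step_arm --pt "0 0 0 0 0 0" --pt "0 0 0 0 0 0" --pt "0 0 0 0 0 0" --pt "0 0 0 0 0 0" --pt "0 0 0 0 0 0" --jaw 0.02 --squeeze 20

```text
time: 5.8
position: [0.5626, 0.238, 0.2148]
tool_rot: [0.76, 0.65, 0.0, 0.0]
ft_force: [-0.2, -0.2, 1.8]
grip_width: 0.0295
grip_force: 20.0
```

Request:
step_arm --pt "0 0 0.04 0 0 0" --pt "0 0 0.04 0 0 0" --pt "-0.018 -0.053 0.01 0 0 3" --pt "-0.018 -0.053 0 0 0 3" --pt "-0.018 -0.053 0 0 0 3" --pt "-0.019 -0.054 0 0 0 3" --pt "0 0 0 0 0 0" --pt "0 0 0 0 0 0" --pt "0 0 0 0 0 0"

```text
time: 6.92
position: [0.4899, 0.0261, 0.3047]
tool_rot: [0.687, 0.726, 0.0, 0.0]
ft_force: [-0.5, -0.0, -0.2]
grip_width: 0.0296
grip_force: 20.0
```

```bash
python3 - <<'E'
from h import *
o=get_obs();print(o["position"],np.degrees(R.from_quat(o["tool_rot"]).as_rotvec()),o["grip_width"])
c=camera("wrist")
T=np.eye(4);T[:3,:3]=R.from_quat(o["tool_rot"]).as_matrix();T[:3,3]=o["position"];T=T@np.array(c["mount"])
P=cloud(c,T);hsv=cv2.cvtColor(c["pixels"],cv2.COLOR_BGR2HSV)
cv2.imwrite("pics/w2.png",c["pixels"])
for n,m in(("blue",(abs(hsv[...,0].astype(int)-112)<10)&(hsv[...,1]>100)&(P[...,1]<.1)),("green",(abs(hsv[...,0].astype(int)-70)<12)&(hsv[...,1]>100)),("red",(hsv[...,0]<6)&(hsv[...,1]>150)&(P[...,1]<.1))):
    p=P[m&(c["depth"]>0)]
    if len(p)>10:
        r=cv2.minAreaRect((p[:,:2]*1000).astype(np.float32));print(n,len(p),np.round(r[0],1),np.round(r[1],1),round(r[2],1),np.round(np.percentile(p,[2,50,98],axis=0),4).tolist())
E
```

```text
[0.48989633 0.02607453 0.30473219] [1.23723707e+02 1.30719410e+02 3.52617908e-02] 0.02962449230707678
blue 1806 [492.7  27.7] [42.9 85.9] 89.9 [[0.4609, 0.0289, 0.0919], [0.4903, 0.0338, 0.1104], [0.5183, 0.0359, 0.1262]]
green 160 [501.8  56.7] [53.9 29.2] 1.6 [[0.4797, 0.0428, 0.0276], [0.5202, 0.0665, 0.0291], [0.5289, 0.0718, 0.0304]]
```

View pics/w2.png

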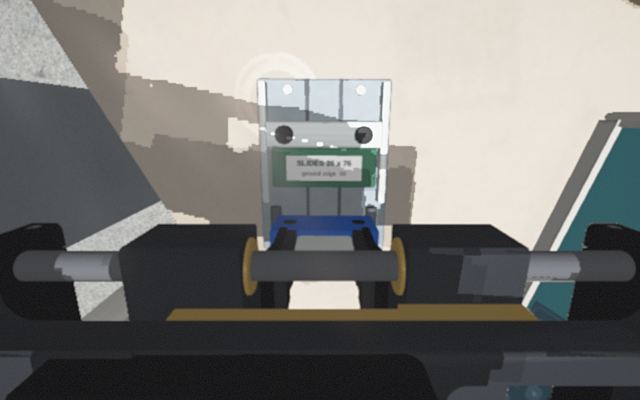

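The held spacer's front edge is at (323,222), square to the cradle. The box is at (323,167), and the gap between is clear. I'll lower it, shifted 3 mm away from the box.

Request:
step_arm --pt "0 -0.003 -0.03 0 0 0" --pt "0 0 -0.03 0 0 0" --pt "0 0 -0.013 0 0 0" --pt "0 0 -0.005 0 0 0" --pt "0 0 -0.004 0 0 0" --pt "0 0 0 0 0 0" --pt "0 0 0 0 0 0"

```text
time: 7.85
position: [0.4897, 0.022, 0.2233]
tool_rot: [0.688, 0.726, 0.0, 0.001]
ft_force: [0.4, -0.3, -0.9]
grip_width: 0.0301
grip_force: 20.0
```

Request:
step_arm --pt "0 0 -0.001 0 0 0" --pt "0 0 -0.0008 0 0 0" --pt "0 0 0 0 0 0" --pt "0 0 0 0 0 0"

```text
time: 8.35
position: [0.4895, 0.022, 0.221]
tool_rot: [0.688, 0.726, 0.0, -0.0]
ft_force: [0.9, -0.7, 0.0]
grip_width: 0.0294
grip_force: 20.0
```

Request:
step_arm --pt "0 0 -0.0005 0 0 0" --pt "0 0 0 0 0 0" --pt "0 0 0 0 0 0"

```text
time: 8.72
position: [0.4895, 0.022, 0.2208]
tool_rot: [0.688, 0.726, 0.0, 0.0]
ft_force: [-1.7, -0.1, 5.1]
grip_width: 0.03
grip_force: 20.0
```

Request:
step_arm --pt "0 0 0 0 0 0" --pt "0 0 0 0 0 0" --pt "0 0 0 0 0 0" --pt "0 0 0.03 0 0 0" --pt "0 0 0.04 0 0 0" --pt "0 -0.05 0.03 0 0 0" --pt "0 -0.05 0 0 0 0" --pt "0 0 0 0 0 0" --pt "0 0 0 0 0 0" --jaw 0.055

```text
time: 9.85
position: [0.489, -0.0777, 0.3201]
tool_rot: [0.688, 0.725, -0.0, -0.001]
ft_force: [0.2, 0.4, 0.1]
grip_width: 0.0547
grip_force: 0.0
```

```bash
python3 - <<'E'
from h import *
o=get_obs();print(o["position"],np.degrees(R.from_quat(o["tool_rot"]).as_rotvec()),o["grip_width"])
c=camera("wrist")
T=np.eye(4);T[:3,:3]=R.from_quat(o["tool_rot"]).as_matrix();T[:3,3]=o["position"];T=T@np.array(c["mount"])
P=cloud(c,T);hsv=cv2.cvtColor(c["pixels"],cv2.COLOR_BGR2HSV)
cv2.imwrite("pics/w3.png",c["pixels"])
z=P[...,2]
for n,m in(("blue",(abs(hsv[...,0].astype(int)-112)<10)&(hsv[...,1]>100)&(P[...,1]<.1)&(z>.033)&(z<.045)),("green",(abs(hsv[...,0].astype(int)-70)<12)&(hsv[...,1]>100)&(P[...,1]<.1)),("red",(hsv[...,0]<6)&(hsv[...,1]>150)&(P[...,1]<.1))):
    p=P[m&(c["depth"]>0)]
    if len(p)>10:
        r=cv2.minAreaRect((p[:,:2]*1000).astype(np.float32));print(n,len(p),np.round(r[0],1),np.round(r[1],1),round(r[2],1),np.round(np.percentile(p,[2,50,98],axis=0),4).tolist())
E
```

```text
[ 0.48904141 -0.07771795  0.32005053] [-1.23825580e+02 -1.30498579e+02  2.60713283e-02] 0.054693299641462634
blue 947 [569.8 -15.7] [ 40.2 235. ] 64.9 [[0.4607, 0.0135, 0.0336], [0.4879, 0.0194, 0.0352], [0.5183, 0.0301, 0.0375]]
green 1701 [488.4  54.3] [81.3 30.8] 2.7 [[0.4483, 0.0389, 0.0276], [0.485, 0.053, 0.0292], [0.5282, 0.07, 0.0307]]
red 1199 [491.3  -8.3] [58.7 12.5] 3.0 [[0.463, -0.0148, 0.0329], [0.4911, -0.0081, 0.0346], [0.5192, -0.0015, 0.036]]
```

View pics/w3.png

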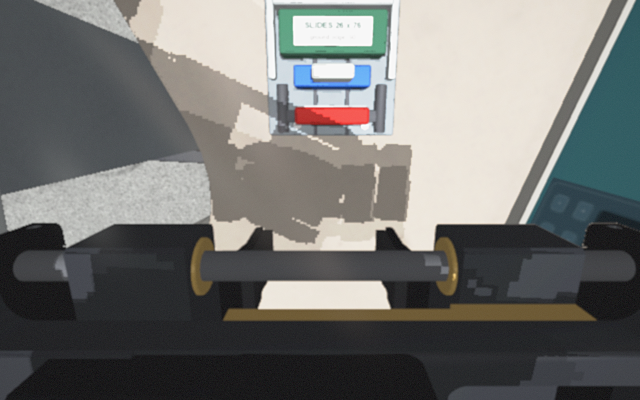

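The spacer is standing in the gap: blue at (332,77), between the box at (332,32) and the red jaw at (332,115). Next I'll close the fingers and come down behind the jaw.

Request:
step_arm --pt "0.005 0.018 0 0 0 0" --pt "0 0 -0.03 0 0 0" --pt "0 0 -0.04 0 0 0" --pt "0 0 -0.03 0 0 0" --pt "0 0 -0.016 0 0 0" --pt "0 0 -0.007 0 0 0" --pt "0 0 0 0 0 0" --pt "0 0 0 0 0 0" --jaw 0 --squeeze 30

```text
time: 10.9
position: [0.4949, -0.06, 0.1983]
tool_rot: [0.688, 0.726, 0.0, 0.001]
ft_force: [-0.5, -1.2, -0.1]
grip_width: 0.0001
grip_force: 0.0
```

Request:
step_arm --pt "-0.0008 0.015 0 0 0 0" --pt "-0.0005 0.01 0 0 0 0" --pt "-0.0003 0.005 0 0 0 0" --pt "-0.0003 0.005 0 0 0 0" --pt "0 0 0 0 0 0" --pt "0 0 0 0 0 0"

```text
time: 11.65
position: [0.4927, -0.0253, 0.1975]
tool_rot: [0.688, 0.726, -0.0, 0.0]
ft_force: [-0.2, -2.2, 1.8]
grip_width: 0.0003
grip_force: 1.1
```

Contact comes at about y = -0.025. I'll push on.

Request:
step_arm --pt "-0.0002 0.004 0 0 0 0" --pt "-0.0002 0.004 0 0 0 0" --pt "-0.0002 0.004 0 0 0 0" --pt "-0.0002 0.004 0 0 0 0" --pt "-0.0001 0.002 0 0 0 0" --pt "0 0 0 0 0 0" --pt "0 0 0 0 0 0"

```text
time: 12.52
position: [0.4918, -0.0069, 0.1975]
tool_rot: [0.688, 0.726, 0.0, 0.0]
ft_force: [-0.7, -4.6, 1.8]
grip_width: 0.0006
grip_force: 1.8
```

Request:
step_arm --pt "-0.0001 0.002 0 0 0 0" --pt "0 0.001 0 0 0 0" --pt "0 0 0 0 0 0" --pt "0 0 0 0 0 0"

```text
time: 13.02
position: [0.4917, -0.004, 0.1975]
tool_rot: [0.688, 0.726, 0.0, 0.0]
ft_force: [-0.8, -4.8, 1.6]
grip_width: 0.0008
grip_force: 2.1
```

Request:
step_arm --pt "0 0.001 0 0 0 0" --pt "0 0.001 0 0 0 0" --pt "0 0 0 0 0 0" --pt "0 0 0 0 0 0"

```text
time: 13.52
position: [0.4916, -0.002, 0.1975]
tool_rot: [0.688, 0.726, 0.0, -0.0]
ft_force: [-0.3, -4.9, 1.9]
grip_width: 0.0005
grip_force: 2.3
```

Request:
step_arm --pt "0 0.001 0 0 0 0" --pt "0 0 0 0 0 0" --pt "0 0 0 0 0 0"

```text
time: 13.9
position: [0.4916, -0.0014, 0.1975]
tool_rot: [0.688, 0.726, -0.0, 0.0]
ft_force: [-1.1, -8.1, 2.8]
grip_width: 0.0006
grip_force: 3.5
```

Request:
step_arm --pt "0 0.0007 0 0 0 0" --pt "0 0 0 0 0 0" --pt "0 0 0 0 0 0"

```text
time: 14.28
position: [0.4917, -0.0012, 0.1975]
tool_rot: [0.688, 0.726, -0.001, 0.0]
ft_force: [-1.1, -10.3, 2.2]
grip_width: 0.0005
grip_force: 5.1
```

Request:
step_arm --pt "0 0.001 0 0 0 0" --pt "0 0.001 0 0 0 0" --pt "0 0 0 0 0 0" --pt "0 0 0 0 0 0" --pt "0 0 0 0 0 0" --pt "0 0 0 0 0 0"

```text
time: 15.02
position: [0.4917, -0.0006, 0.1975]
tool_rot: [0.687, 0.727, -0.001, 0.001]
ft_force: [-3.1, -18.7, 2.6]
grip_width: 0.0003
grip_force: 9.6
```

```bash
python3 - <<'E'
from h import *
o=get_obs();print(o["position"],o["ft_force"])
c=camera("wrist")
w=c["pixels"];s=camera("side")["pixels"][180:260,280:408]
v=cv2.resize(s,(640,400),interpolation=2)
cv2.imwrite("pics/w4.png",cv2.resize(np.vstack([w,v]),(480,600)))
E
```

```text
[ 0.49172047 -0.00060353  0.19754016] [ -3.1458567  -18.65339811   2.55436128]
```

View pics/w4.png

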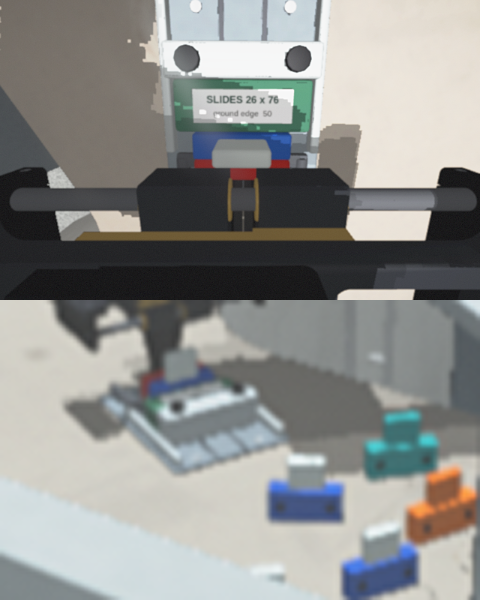

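The stack is closed. Rib (242,152), box (237,105) and stop (243,60) are all square, and red jaw shows between the rib and the fingers, which touch only the jaw. The push is about 19 N, so I'm handing in.

```bash
python3 -c "
from rig import *
print(hand_in())"
```

```text
the job is handed in; nothing more can be done
None
```

I handed the job in with one blue spacer standing upright between the jaw and the slide box, and the closed fingers holding the jaw in at about 19 N; the hand-in call did not report whether it passed.

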